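Hang the dipper in the notch of the tub's rim

ROBOT

A 6-joint arm with a two-finger parallel gripper is mounted at the origin on the work surface. World frame = base frame: x ahead of the robot, y to its left, z up, the work surface at z = 0. Lengths are in mm, angles in rad, forces in N, time in s.
With the tool pointing down it reaches from about 250 to 775 mm from the base axis. Payload 4 kg.
Tool frame: the origin (TCP) lies at the very end of the fingers, on their centre line; the grasp point (between the pads) lies 19 mm behind it; z points along the fingers, y is the line along which they close (so a half turn about z gives the same grasp; the last joint's range is limited). The gripper opens to 85 mm and grips with 20 to 120 N. Pads are 22 mm wide; open, the fingers measure 114 mm over their backs; the gripper's body (76 mm by 85 mm) begins 54 mm behind the grasp point. The pads swing forward as they close: fully open they stand 13 mm farther back than shut.
Start: joints at [1.206, 0.087, 1.371, -0, 1.684, -0.103], TCP at [142.359, 531.274, 231.341] pointing down, gripper open.
Joint ranges: [-3.1, 3.1], [-0.76, 2.03], [0.27, 2.55], [-1.08, 4.22], [0.17, 2.65], [-2.57, 2.57]. Speed limits (rad/s): [2.79, 2.79, 3.14, 3.14, 3.14, 3.14].

INTERFACE

Orientations are given as a unit quaternion [w, x, y, z].
In Python, from cell import r gives the robot as it stands.
- The arm moves only by the shell command python3 -m jog 'ROWS'. ROWS is text: rows parted by semicolons, each of 7 numbers parted by spaces: the shift along the tool's x, y, z in units of 0.25 m (1.0 is 0.25 m), then the turn, a rotation vector about the tool's x, y, z in units of pi/4 rad (1.0 is pi/4 rad), then the opening, from 0 (shut) to 1 (fully open). In form: x y z rx ry rz jaw; .... A call has 1 to 5 rows; each row shifts and turns the commanded pose from where the row before left it, along the tool's axes as they then stand; what a row does not reach is not made up. A row lasts 1/8 s, in which the tool goes at most 62.5 mm and 10.7 degrees, less where a joint would pass 70% of its speed; a pose out of reach is approached as far as the arm can. A call with a number of a shift or a turn outside -1 to 1 is refused whole. A call with a gripper value outside its range is refused whole. The fingers move at their own pace and stop on an object; the grip force is fixed at half the most. Time passes only in rows, so rows that do not move let the fingers close. It gives the time, the measured TCP pose, the force, the opening and the grip force at its end, in the units of the state.
- r.get_obs(): the state, without advancing time (a new reading comes with each control period).
- r.snapshot(name): name is "side" or "top" or "wrist"; returns the picture (480x640x3 uint8, red, green, blue); there is no depth.
- r.camera_info(name): a dict with "camera_matrix" (3x3 intrinsics, pixels), "k1" (the pictures are not rectified: a ray, as slopes to the right and down, at radius r is drawn at 1 + k1 r^2 times it, then the intrinsics apply), "T" (4x4, takes a point from camera to world coordinates). Camera axes: x right, y up, looking along -z (the intrinsics and any distortion apply to the point x, -y, -z); pixel columns grow to the right and rows downward; lengths in mm; the calibration is good to about 2 mm. A picture is of the moment at which its call begins: read the wrist's pose just before it. camera_info takes no time and is no camera call; for the wrist camera it gives the pose at the moment of the call.
- r.sign_off(): hands the job in; it is judged then, once.
The state is a dict: "time": time; "joints": joint angles; "dq": joint speeds; "effort": joint torques, N m; "tool_pos": TCP position; "ee_rot": TCP orientation; "wrist_force": force on the tool from outside, world axes, zero at the start; "torque": the same for the moment, N m; "width": opening from 0.0 (shut) to 1.0 (fully open); "gripper_force": force on a finger pad.
Only numpy, scipy, OpenCV 4.12 (cv2) and the standard library are available. Lean on these libraries where they do the work, as an engineer would, in place of code of your own. Each camera call takes 0.05 s, during which the arm holds its last target. There are 200 camera calls.

TASK

Pick up the steel dipper and hang it by its own hook on the rim of the round metal tub, cup inside, with the hook fully down in the notch of the rim so that it cannot slide along. Feel for the notch gently, never pressing on the tub with more than 25 N, have the hook down in it before you let go, and do not disturb the other things on the table.

Things in the scene. Friction and masses are not known exactly. Their poses are not given: they have to be found in the camera images.
- dipper_grip (a point): Centre of the dipper's black upright grip (16 mm along x, 20 mm along y, 54 mm tall), 134 mm above the dipper's underside. It tops a steel strip 24 mm wide (y) and 4 mm thick that rises from the side of the cup. z up; x points level from the cup towards the side where the hook sticks out; the cup's axis lies 31 mm towards -x. Starts standing upright on the table.
- dipper_hook (a point): Middle of the underside of the hook's bridge, which is to rest on the rim: 85 mm above the dipper's underside, 49 mm below the grip's centre and 8 mm to +x of it; same axes. Hook 24 mm wide (y); mouth between strip and tail 12 mm wide (x), open downward; bridge 4 mm thick, its top 18 mm below the grip's lower end; tail hangs 24 mm below the bridge's underside, flared outward at its tip.
- stand: Fixed square stand, 190 mm wide; origin under its centre, z up. It carries, centred, the open round metal tub: 241 mm over all, 115 mm tall, wall 5 mm thick with its middle at radius 118 mm, black-edged level rim 135 mm above the table. The rim has one notch, 30 mm wide, 18 mm deep, top corners rounded 4 mm. Pressing the dipper on the tub with over 25 N counts as damage.
- tub_mouth (a point): Centre of the tub's mouth, level with the rim's top; tub floor 110 mm below. The tub is on a soft mount: it sinks level by 1 mm per 3 N pressed on it, and springs back. It sits turned by an unknown angle and is stiff to turn: this point's axes are the stand's, and the notch lies anywhere within 0.5 rad (29 degrees) either side of the stand's +x direction seen from here.
- dipper: The whole steel dipper, about 150 to 290 g: flat-bottomed round cup, 58 mm across, 42 mm tall, with upright strip handle, hook on the strip's back, and grip; 161 mm tall over all. Origin at the centre of the cup's underside, axes as dipper_grip.
- flask: Conical glass flask, 92 mm wide, 145 mm tall, origin under its centre. Leave alone.
- funnel: Plastic funnel standing mouth down, 96 mm wide, 105 mm tall, origin under its centre. Leave alone.
- bottle: Brown glass bottle, 66 mm wide, 150 mm tall, origin under its centre. Leave alone.

How it is judged:
By the outcome, as a careful person would: the job done as asked, in the order asked, and still so for the second after the job is handed in, with the robot touching nothing.
It also fails if it takes over 67 s, if anything falls off the work surface, if the arm or the gripper's body presses on something with over 40 N, if the wrist force passes 120 N, or if a joint passes its speed limit or range.

## Working session

There is one attempt and no reset: what is moved stays moved. The work goes in short steps, Python scripts to look and compute and a shell command to move; the robot and the scene stay as the last step left them, time stands still between calls to the robot, and variables do not carry over. Pictures are saved under pics/ and viewed, at most 10 in all, crops included, and the job is handed in when it is done.

```bash
ls; mkdir -p pics; cat > h.py <<'E'
import numpy as np, cv2
from cell import r
def ray(name,px,info=None):
    i=info or r.camera_info(name); K=np.array(i["camera_matrix"]);k1=i["k1"];T=np.array(i["T"])
    d=np.array([(px[0]-K[0,2])/K[0,0],(px[1]-K[1,2])/K[1,1]]); u=d.copy()
    for _ in range(30): u=d/(1+k1*(u@u))
    v=T[:3,:3]@np.array([u[0],-u[1],-1.]); return T[:3,3],v
def onz(name,px,z,info=None):
    o,v=ray(name,px,info); return o+v*(z-o[2])/v[2]
def proj(name,P,info=None):
    i=info or r.camera_info(name); K=np.array(i["camera_matrix"]);T=np.array(i["T"])
    c=T[:3,:3].T@(np.array(P,float)-T[:3,3]); u=np.array([c[0],-c[1]])/-c[2]; u=u*(1+i["k1"]*(u@u))
    return K[0,0]*u[0]+K[0,2],K[1,1]*u[1]+K[1,2]
E
python3 - <<'E'
from h import *
np.set_printoptions(precision=3,suppress=True)
for n in("top","side"):
    cv2.imwrite(f"pics/{n}0.png",r.snapshot(n)[:,:,::-1])
for n in("top","side","wrist"): print(n,r.camera_info(n))
print(r.get_obs())
E
```

```text
pics
top {'camera_matrix': array([[520.655,   0.   , 317.189],
       [  0.   , 520.655, 247.625],
       [  0.   ,   0.   ,   1.   ]]), 'k1': -0.08343389302870792, 'T': array([[   0.01 ,    0.99 ,   -0.141,  374.571],
       [  -1.   ,    0.008,   -0.016,  -17.298],
       [  -0.015,    0.141,    0.99 , 1491.478],
       [   0.   ,    0.   ,    0.   ,    1.   ]])}
side {'camera_matrix': array([[587.802,   0.   , 316.097],
       [  0.   , 587.802, 244.503],
       [  0.   ,   0.   ,   1.   ]]), 'k1': -0.0233017004941639, 'T': array([[    0.852,     0.32 ,    -0.414,   -83.752],
       [   -0.523,     0.504,    -0.687, -1161.262],
       [   -0.011,     0.802,     0.597,  1128.114],
       [    0.   ,     0.   ,     0.   ,     1.   ]])}
wrist {'camera_matrix': array([[344.689,   0.   , 316.693],
       [  0.   , 344.689, 239.608],
       [  0.   ,   0.   ,   1.   ]]), 'k1': -0.06337331538975906, 'T': array([[  0.259,  -0.918,  -0.301,  65.277],
       [  0.966,   0.246,   0.082, 552.122],
       [ -0.001,  -0.312,   0.95 , 372.63 ],
       [  0.   ,   0.   ,   0.   ,   1.   ]])}
{'time': 0.1, 'joints': array([ 1.206,  0.088,  1.372, -0.   ,  1.684, -0.103]), 'dq': array([ 0.   , -0.004, -0.004, -0.   ,  0.   ,  0.002]), 'effort': array([  0.003, -35.301, -31.422,  -0.   ,   0.008,   0.   ]), 'tool_pos': array([142.201, 530.831, 230.251]), 'ee_rot': array([-0.   ,  0.131,  0.991, -0.001]), 'wrist_force': array([ 0.558,  0.757, -0.132]), 'torque': array([-0.007,  0.033, -0.045]), 'gripper_force': 0.0, 'width': 0.9991761319807617}
```

View pics/top0.png

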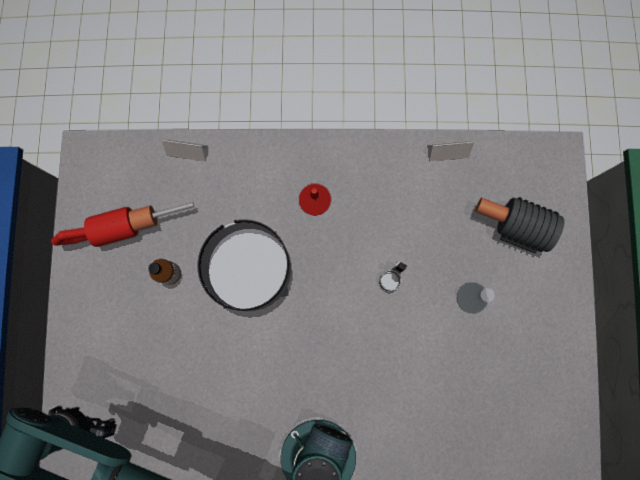

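View pics/side0.png

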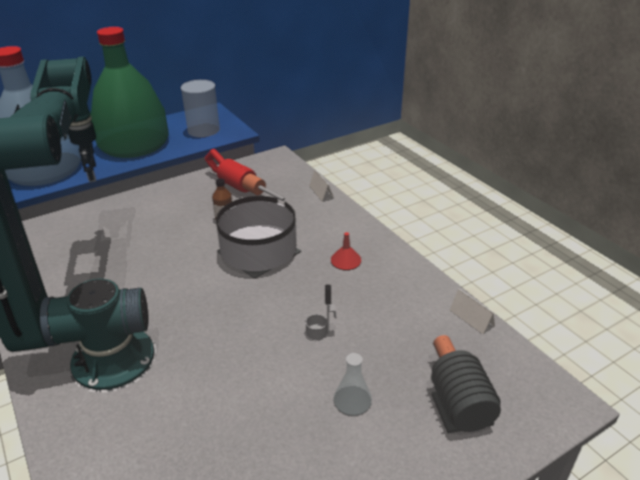

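Top: tub at about (244,265), with a bright break in the rim near (230,223); dipper cup at (390,282), grip at (400,268). Funnel is at (315,199), bottle at (162,271), flask at (475,297). I'll zoom in on the tub and dipper.

```bash
python3 - <<'E'
from h import *
np.set_printoptions(precision=1,suppress=True)
a=np.mean([r.snapshot("top") for _ in range(4)],axis=0).astype(np.uint8); s=np.mean([r.snapshot("side") for _ in range(4)],axis=0).astype(np.uint8)
np.save("a.npy",a);np.save("s.npy",s)
c1=cv2.resize(a[210:320,190:300],None,fx=3.6,fy=3.6,interpolation=cv2.INTER_CUBIC)
c2=cv2.resize(a[250:300,370:420],None,fx=4,fy=4,interpolation=cv2.INTER_CUBIC)
c3=cv2.resize(s[280:345,295:345],None,fx=4,fy=4,interpolation=cv2.INTER_CUBIC)
m=np.zeros((470,600,3),np.uint8); m[:396,:396]=c1; m[:200,398:598]=c2; m[205:465,398:598]=c3
cv2.imwrite("pics/m.png",m[:,:,::-1])
print(onz("top",(244,265),135),onz("top",(390,282),42),onz("top",(402,265),161), onz("top",(230,222),135))
E
```

```text
[519.7 196.4 135. ] [ 485.4 -197.9   42. ] [ 520.3 -214.3  161. ] [634.4 237.4 135. ]
```

View pics/m.png

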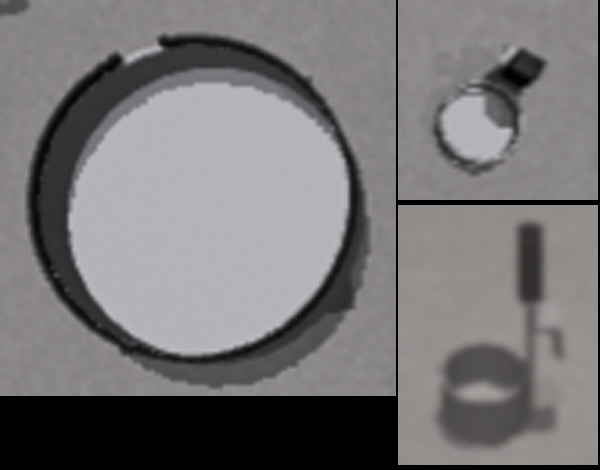

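Zoom: notch gap in the rim is centred at about crop (140,50), i.e. top px (229,224). Grip is the dark block at crop (523,68), top px (401,267), and side px (328,285 to 304). Next I'll compute the poses.

```bash
python3 - <<'E'
from h import *
from scipy.optimize import least_squares
np.set_printoptions(precision=1,suppress=True)
a=np.load("a.npy");s=np.load("s.npy")
g=a.max(2)
T=[p for p in [(x,y) for y in range(205,325) for x in range(185,305)] if g[p[1],p[0]]<38]
P=np.array([onz("top",p,135)[:2] for p in T])
f=lambda q:np.hypot(*(P-q[:2]).T)-118
q=least_squares(f,[520,196],loss="soft_l1",f_scale=2).x
e=f(q); k=abs(e)<8; q=least_squares(lambda q:np.hypot(*(P[k]-q[:2]).T)-118,q).x
print("tub",q,len(P),k.sum(),np.std(f(q)[k]))
k=abs(f(q))<7
ang=np.arctan2(*(P[k]-q).T[::-1])
h,b=np.histogram(ang,np.linspace(-np.pi,np.pi,181)); 
print("empty bins",[(round(b[i],2),h[i]) for i in range(60,130)if h[i]<2])
# bright along rim circle
for t in np.arange(0.05,0.75,0.03):
    P3=[*(q+118*np.array([np.cos(t),np.sin(t)])),135]; u=proj("top",P3); print(round(t,2),cv2.getRectSubPix(a,(1,1),u)[0,0].max(),end="; ")
# grip
def blob(im,box,th):
    x0,y0,x1,y1=box; m=(im[y0:y1,x0:x1].max(2)<th).astype(np.uint8)
    n,l,st,c=cv2.connectedComponentsWithStats(m); i=1+np.argmax(st[1:,4]); return st[i]+[x0,y0,0,0,0],c[i]+[x0,y0]
bt=blob(a,(385,255,415,280),45); bs=blob(s,(315,280,340,306),45)
print("\n",bt,bs)
o1,v1=ray("top",bt[1]);o2,v2=ray("side",bs[1])
A=np.stack([v1,-v2],1);t=np.linalg.lstsq(A,o2-o1,rcond=None)[0];print("grip tri",o1+v1*t[0],o2+v2*t[1])
print("grip at z134",onz("top",bt[1],134),onz("side",bs[1],134))
print("cup top",onz("top",(389.75,281.75),42),"side",onz("side",(317.25,322.5),42))
E
```

```text
tub [520.3 197.7] 447 447 1.6813767813897444
empty bins [(np.float64(-1.05), np.int64(0)), (np.float64(-1.01), np.int64(1)), (np.float64(-0.98), np.int64(1)), (np.float64(-0.94), np.int64(0)), (np.float64(-0.91), np.int64(1)), (np.float64(-0.8), np.int64(1)), (np.float64(-0.66), np.int64(1)), (np.float64(-0.21), np.int64(1)), (np.float64(0.0), np.int64(1)), (np.float64(0.24), np.int64(0)), (np.float64(0.28), np.int64(0)), (np.float64(0.31), np.int64(0)), (np.float64(0.35), np.int64(0)), (np.float64(0.38), np.int64(0)), (np.float64(0.42), np.int64(0)), (np.float64(0.45), np.int64(0)), (np.float64(0.49), np.int64(0))]
0.05 27; 0.08 25; 0.11 22; 0.14 18; 0.17 21; 0.2 20; 0.23 37; 0.26 118; 0.29 157; 0.32 162; 0.35 162; 0.38 167; 0.41 165; 0.44 166; 0.47 156; 0.5 90; 0.53 26; 0.56 15; 0.59 10; 0.62 17; 0.65 19; 0.68 12; 0.71 11; 0.74 11; Traceback (most recent call last):
  File "<stdin>", line 23, in <module>
  File "<stdin>", line 22, in blob
    return _wrapfunc(a, 'argmax', axis=axis, out=out, **kwds)
    return bound(*args, **kwds)
ValueError: attempt to get argmax of an empty sequence
```

```bash
cat >> h.py <<'E'
def blob(im,box,th):
    x0,y0,x1,y1=box; m=(im[y0:y1,x0:x1].max(2)<th).astype(np.uint8)
    n,l,st,c=cv2.connectedComponentsWithStats(m); i=1+np.argmax(st[1:,4]); return st[i]+[x0,y0,0,0,0],c[i]+[x0,y0]
E
python3 - <<'E'
from h import *
np.set_printoptions(precision=1,suppress=True)
a=np.load("a.npy");s=np.load("s.npy")
print(a[255:280,385:415].max(2).min(),s[280:306,315:340].max(2).min())
bt=blob(a,(385,255,415,280),60); bs=blob(s,(315,280,340,306),75)
print("\n",bt,bs)
o1,v1=ray("top",bt[1]);o2,v2=ray("side",bs[1])
A=np.stack([v1,-v2],1);t=np.linalg.lstsq(A,o2-o1,rcond=None)[0];print("grip tri",o1+v1*t[0],o2+v2*t[1])
print("grip at z134",onz("top",bt[1],134),onz("side",bs[1],134))
print("cup top",onz("top",(389.75,281.75),42),"side",onz("side",(317.25,322.5),42))
for z,n in((150,"bottle"),):
  print(onz("top",(155,267),150),onz("top",(162,271),75))
print(onz("top",(315,199),30),onz("top",(472,297),20))
E
```

```text
0 48

 (array([391, 263,  15,  17,  96]), array([398.7, 268.9])) (array([326, 285,   5,  19,  76]), array([327.6, 294.2]))
grip tri [ 512.8 -209.7  133.3] [ 519.8 -212.9  134.4]
grip at z134 [ 512.8 -209.6  134. ] [ 520.1 -212.5  134. ]
cup top [ 486.1 -197.2   42. ] side [ 492.9 -204.7   42. ]
[510.5 429.1 150. ] [507.2 433.7  75. ]
[723.4  13.8  30. ] [ 446.1 -432.9   20. ]
```

```bash
cat >> h.py <<'E'
def pose():
    o=r.get_obs(); w,x,y,z=o["ee_rot"]
    from scipy.spatial.transform import Rotation as R
    return o["tool_pos"],R.from_quat([x,y,z,w]).as_matrix(),o
def plan(tgt,dpsi,n,jaw):
    "rows to tgt; dpsi = change of world angle of tool y (tool z turn is -dpsi)"
    p,M,o=pose(); d=(np.array(tgt)-p)/n; rows=[]
    psi=np.arctan2(M[1,1],M[0,1])
    for i in range(n):
        a=psi+dpsi*i/n; X=np.array([-np.sin(a),np.cos(a),0]);Y=np.array([np.cos(a),np.sin(a),0])
        rows.append("%.3f %.3f %.3f 0 0 %.3f %g"%(d@X/250,d@Y/250,-d[2]/250,-dpsi/n/(np.pi/4),jaw))
    for i in range(0,n,5): print("; ".join(rows[i:i+5]))
    print("psi",psi,"tilt",M[:2,2])
E
python3 -c "
from h import *
plan([516,-211,262],-3.33,20,1)"
```

```text
-0.111 -0.124 -0.006 0 0 0.212 1; -0.130 -0.104 -0.006 0 0 0.212 1; -0.145 -0.081 -0.006 0 0 0.212 1; -0.157 -0.056 -0.006 0 0 0.212 1; -0.164 -0.029 -0.006 0 0 0.212 1
-0.166 -0.002 -0.006 0 0 0.212 1; -0.164 0.026 -0.006 0 0 0.212 1; -0.158 0.053 -0.006 0 0 0.212 1; -0.147 0.078 -0.006 0 0 0.212 1; -0.132 0.101 -0.006 0 0 0.212 1
-0.113 0.122 -0.006 0 0 0.212 1; -0.091 0.139 -0.006 0 0 0.212 1; -0.067 0.152 -0.006 0 0 0.212 1; -0.041 0.161 -0.006 0 0 0.212 1; -0.014 0.166 -0.006 0 0 0.212 1
0.014 0.166 -0.006 0 0 0.212 1; 0.041 0.161 -0.006 0 0 0.212 1; 0.067 0.152 -0.006 0 0 0.212 1; 0.092 0.139 -0.006 0 0 0.212 1; 0.113 0.122 -0.006 0 0 0.212 1
psi 1.3089800538415926 tilt [3.03306378e-06 5.22174884e-05]
```

```bash
python3 -m jog '-0.111 -0.124 -0.006 0 0 0.212 1; -0.130 -0.104 -0.006 0 0 0.212 1; -0.145 -0.081 -0.006 0 0 0.212 1; -0.157 -0.056 -0.006 0 0 0.212 1; -0.164 -0.029 -0.006 0 0 0.212 1'
python3 -m jog '-0.166 -0.002 -0.006 0 0 0.212 1; -0.164 0.026 -0.006 0 0 0.212 1; -0.158 0.053 -0.006 0 0 0.212 1; -0.147 0.078 -0.006 0 0 0.212 1; -0.132 0.101 -0.006 0 0 0.212 1'
python3 -m jog '-0.113 0.122 -0.006 0 0 0.212 1; -0.091 0.139 -0.006 0 0 0.212 1; -0.067 0.152 -0.006 0 0 0.212 1; -0.041 0.161 -0.006 0 0 0.212 1; -0.014 0.166 -0.006 0 0 0.212 1'
python3 -m jog '0.014 0.166 -0.006 0 0 0.212 1; 0.041 0.161 -0.006 0 0 0.212 1; 0.067 0.152 -0.006 0 0 0.212 1; 0.092 0.139 -0.006 0 0 0.212 1; 0.113 0.122 -0.006 0 0 0.212 1'
python3 -m jog '0 0 0 0 0 0 1; 0 0 0 0 0 0 1; 0 0 0 0 0 0 1'
python3 - <<'E'
from h import *
p,M,o=pose(); print(p,M[:,1],o["joints"])
cv2.imwrite("pics/w1.png",r.snapshot("wrist")[:,:,::-1]); plan([516,-211,262],0,1,1)
E
```

```text
time: 1.12
tool_pos: [236.6, 344.3, 239.1]
ee_rot: [0.0, 0.522, 0.853, 0.0]
wrist_force: [0.6, 0.2, 0.5]
width: 0.999
gripper_force: 0.0
time: 1.75
tool_pos: [329.8, 158.6, 246.7]
ee_rot: [0.0, 0.823, 0.569, 0.001]
wrist_force: [0.5, 0.9, -0.6]
width: 0.999
gripper_force: 0.0
time: 2.38
tool_pos: [423.3, -27.1, 254.1]
ee_rot: [0.0, 0.982, 0.187, 0.0]
wrist_force: [0.5, 0.5, -0.6]
width: 0.997
gripper_force: 0.0
time: 3.0
tool_pos: [516.7, -213.0, 261.4]
ee_rot: [-0.0, 0.974, -0.226, 0.0]
wrist_force: [0.5, -1.1, 0.7]
width: 1.001
gripper_force: 0.0
time: 3.38
tool_pos: [516.0, -210.5, 261.7]
ee_rot: [-0.0, 0.975, -0.222, 0.0]
wrist_force: [0.1, 0.8, -0.0]
width: 0.997
gripper_force: 0.0
[ 515.95640247 -210.53961181  261.73112654] [-4.33547462e-01 -9.01130663e-01 -3.55696113e-04] [-4.89394633e-01  9.93982968e-02  1.29779097e+00  3.77691551e-04
  1.74401196e+00  1.52989271e+00]
0.001 0.001 -0.001 0 0 0.000 1
psi -2.01934285804747 tilt [ 6.94663906e-04 -3.78104428e-05]
```

View pics/w1.png

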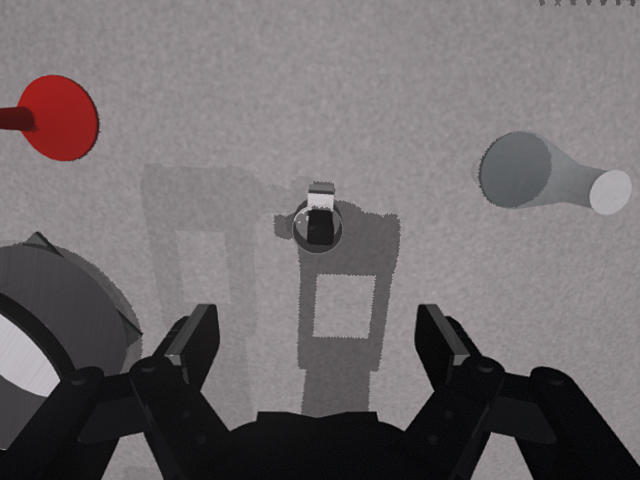

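Wrist view: grip is the dark block at about (320,227), hook bridge above it at (321,200), cup ring around (317,225), nicely aligned with the tool. Next: grip position and yaw.

```bash
python3 - <<'E'
from h import *
np.set_printoptions(precision=1,suppress=True)
i=r.camera_info("wrist"); w=r.snapshot("wrist"); g=w.max(2).astype(int)
print(i["T"][:,3])
for y in range(178,262,3): print(y,*g[y,285:352:3])
p,M,o=pose(); th=np.arctan2(M[1,0],M[0,0]); print("toolx ang",th)
for nm,c in (("black",g<25),("white",g>190)):
    m=c.astype(np.uint8); m[:178]=0;m[262:]=0;m[:,:285]=0;m[:,352:]=0
    rc=cv2.minAreaRect(cv2.findNonZero(m)); print(nm,rc,cv2.boundingRect(cv2.findNonZero(m)))
# predicted corners of grip for pose guess
def loc(P,gr,yaw): c,s=np.cos(yaw),np.sin(yaw); return [gr[0]+c*P[0]-s*P[1],gr[1]+s*P[0]+c*P[1],134+P[2]]
for P in((8,10,27),(8,-10,27),(-8,10,27),(-8,-10,27),(8,0,-27),(8,12,-45),(8,-12,-45)): print(P,np.array(proj("wrist",loc(P,(516,-211),th),i)))
E
```

```text
[ 588.2 -244.9  404.2    1. ]
178 157 153 153 158 145 141 140 137 138 143 150 155 150 155 152 152 151 155 149 148 151 153 154
181 156 155 142 138 142 146 148 142 136 144 133 112 122 154 154 148 157 153 149 148 153 155 155
184 156 156 142 142 142 143 147 140 125 125 96 98 99 97 97 98 99 158 152 148 160 153 153
187 158 160 146 141 140 145 139 142 117 110 111 111 111 109 110 109 98 151 143 145 153 149 145
190 141 142 145 142 137 137 139 146 71 70 76 84 83 93 101 110 100 144 144 146 148 149 148
193 144 147 145 141 140 140 143 149 154 133 102 97 73 66 62 59 70 157 148 146 153 155 151
196 143 147 143 136 136 139 139 143 202 197 197 197 196 197 196 194 175 149 148 149 150 153 149
199 138 138 143 143 140 138 137 136 197 194 194 194 195 194 193 195 159 155 153 155 156 154 149
202 138 144 146 139 146 145 77 61 200 195 195 197 195 194 193 194 135 93 91 95 95 108 149
205 143 144 139 140 143 72 63 63 182 181 184 182 193 177 179 189 101 88 94 95 92 95 93
208 142 142 142 139 92 60 111 167 187 120 97 114 93 116 94 165 87 54 95 91 96 97 95
211 150 136 143 147 54 171 184 122 50 26 26 29 28 27 27 58 10
[... 1041 characters left out ...]
55 150 152 146 97 95 92 102 111 109 105 110 100 93 94 93 93 96 94 92 92 97
256 149 152 147 146 149 94 92 91 92 91 96 95 92 94 92 92 91 95 94 96 92 94 92
259 147 152 149 148 151 93 91 91 93 90 96 92 91 95 95 93 94 94 90 96 94 91 89
toolx ang -0.4487147188733047
black ((325.1041259765625, 223.0525360107422), (36.60069274902344, 15.344725608825684), 49.9697380065918) (310, 211, 23, 32)
white ((312.55450439453125, 203.4554443359375), (20.03568458557129, 41.34085464477539), 62.02052307128906) (299, 194, 34, 29)
(8, 10, 27) [304.4 229.5]
(8, -10, 27) [331.6 229.5]
(-8, 10, 27) [304.6 250. ]
(-8, -10, 27) [331.3 250. ]
(8, 0, -27) [317.8 212.2]
(8, 12, -45) [304.9 207.7]
(8, -12, -45) [330.6 207.7]
```

```bash
python3 - <<'E'
from h import *
np.set_printoptions(precision=2,suppress=True)
i=r.camera_info("wrist"); w=np.mean([r.snapshot("wrist") for _ in range(6)],axis=0); g=w.max(2)
def cross(v,th,i0): # first crossing
    for k in range(len(v)-1):
        if (v[k]-th)*(v[k+1]-th)<0: return i0+k+(th-v[k])/(v[k+1]-v[k])
def fit(a,b): a=np.array(a,float);b=np.array(b,float); return np.polyfit(a,b,1),np.polyval(np.polyfit(a,b,1),a)-b
cols=range(312,330)
bot=[cross(g[236:252,c],42,236) for c in cols]; wt=[cross(g[187:200,c],150,187) for c in cols]
lf=[cross(g[y,300:316][::-1],70,0) for y in range(230,241)]; rt=[cross(g[y,326:340],70,326) for y in range(230,241)]
for nm,q,z in(("grip bottom edge",bot,161),("hook outer edge",wt,89)):
    k=[j for j,v in enumerate(q) if v is not None]
    f,res=fit([cols[j] for j in k],[q[j] for j in k])
    A=onz("wrist",(312,np.polyval(f,312)),z,i);B=onz("wrist",(329,np.polyval(f,329)),z,i); d=A-B
    print(nm,f,np.std(res),A,B,"yaw",np.arctan2(d[1],d[0])-np.pi/2)
L=[315-v for v in lf if v is not None]; R_=[v for v in rt if v]
print("L",np.round(L,1),"R",np.round(R_,1))
p,M,o=pose();print(p)
E
```

```text
grip bottom edge [  0.07 222.74] 0.08166830263658174 [ 514.79 -205.53  161.  ] [ 508.45 -216.57  161.  ] yaw -0.5217038107135417
hook outer edge [  0.07 170.8 ] 0.07259113972463994 [ 537.67 -215.57   89.  ] [ 529.82 -229.22   89.  ] yaw -0.5218818200374085
L [306.6 306.5 306.5 306.4 306.4 306.3 306.2 306.1 306.1 305.7] R [333.5 333.5 333.4 333.3 333.5 338.5]
[ 516.15 -211.39  261.42]
```

```bash
python3 - <<'E'
from h import *
plan([518.7,-214.3,118],-0.073,5,1)
E
```

```text
0.003 0.001 0.115 0 0 0.019 1; 0.003 0.001 0.115 0 0 0.019 1; 0.003 0.001 0.115 0 0 0.019 1; 0.003 0.001 0.115 0 0 0.019 1; 0.003 0.001 0.115 0 0 0.019 1
psi -2.0206717621892567 tilt [ 2.17177765e-04 -3.82942087e-05]
```

```bash
python3 -m jog '0.016 0.006 0.05 0 0 0.093 1; 0 0 0.125 0 0 0 1; 0 0 0.125 0 0 0 1; 0 0 0.125 0 0 0 1; 0 0 0.125 0 0 0 1'
python3 -m jog '0 0 0.025 0 0 0 1; 0 0 0 0 0 0 1; 0 0 0 0 0 0 1'
python3 - <<'E'
from h import *
p,M,o=pose(); print(p,o["wrist_force"],o["torque"])
cv2.imwrite("pics/w2.png",r.snapshot("wrist")[:,:,::-1]); plan([518.7,-214.3,118],0,1,1)
E
```

```text
time: 4.4
tool_pos: [519.1, -214.7, 122.8]
ee_rot: [-0.0, 0.966, -0.259, 0.0]
wrist_force: [0.0, -0.6, 0.2]
width: 1.0
gripper_force: 0.0
time: 4.78
tool_pos: [520.2, -215.3, 119.5]
ee_rot: [0.0, 0.966, -0.259, 0.002]
wrist_force: [-0.2, -0.9, -0.0]
width: 0.995
gripper_force: 0.0
[ 520.19324651 -215.25477522  119.53293827] [-0.22529716 -0.89076284 -0.04224843] [ 0.01871324 -0.01563597  0.05961837]
-0.007 -0.000 0.006 0 0 0.000 1
psi -2.0940948955743073 tilt [ 0.0031423 -0.001615 ]
```

View pics/w2.png

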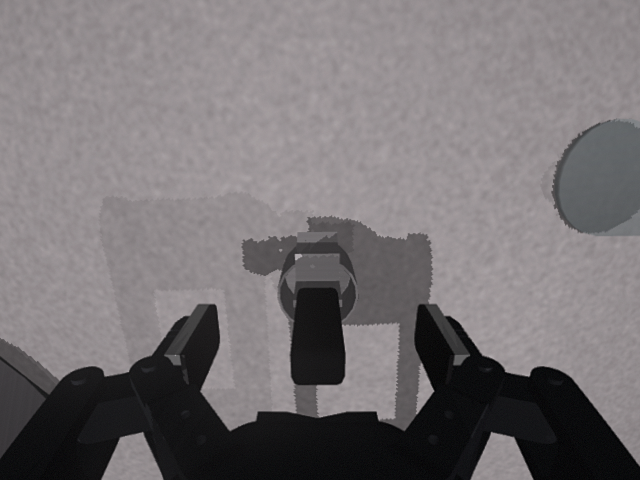

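Wrist view: grip is upright, centred between the pads (columns 291–344, pads at 217 and 416) and square to the tool. Closing now.

```bash
python3 -m jog '-0.006 0 0.004 0 0 0 1; 0 0 0 0 0 0 0.4; 0 0 0 0 0 0 0.3; 0 0 0 0 0 0 0; 0 0 0 0 0 0 0'
python3 -m jog '0 0 0 0 0 0 0; 0 0 0 0 0 0 0; 0 0 0 0 0 0 0; 0 0 0 0 0 0 0'
python3 -m jog '0 0 -0.01 0 0 0 0; 0 0 -0.03 0 0 0 0; 0 0 -0.03 0 0 0 0;0 0 0 0 0 0 0;0 0 0 0 0 0 0'
```

```text
time: 5.45
tool_pos: [518.0, -214.2, 116.7]
ee_rot: [0.0, 0.966, -0.259, 0.0]
wrist_force: [0.7, -0.9, -2.3]
width: 0.229
gripper_force: 58.6
time: 5.95
tool_pos: [518.0, -214.1, 116.7]
ee_rot: [0.0, 0.966, -0.259, 0.0]
wrist_force: [0.2, -1.6, -0.2]
width: 0.227
gripper_force: 59.1
time: 6.58
tool_pos: [517.8, -213.9, 134.1]
ee_rot: [-0.0, 0.966, -0.259, -0.0]
wrist_force: [0.8, -0.6, -3.3]
width: 0.229
gripper_force: 58.7
```

```bash
python3 -m jog '0 0 -0.08 0 0 0 0; 0 0 -0.16 0 0 0 0; 0 0 -0.2 0 0 0 0; 0 0 -0.16 0 0 0 0; 0 0 -0.08 0 0 0 0'
python3 - <<'E'
from h import *
plan([629.7,186.7,305],0.898,15,0)
E
```

```text
time: 7.2
tool_pos: [518.4, -214.2, 307.2]
ee_rot: [0.0, 0.966, -0.259, 0.002]
wrist_force: [0.6, -0.8, -2.4]
width: 0.225
gripper_force: 58.9
-0.028 -0.107 0.001 0 0 -0.076 0; -0.021 -0.109 0.001 0 0 -0.076 0; -0.015 -0.110 0.001 0 0 -0.076 0; -0.008 -0.111 0.001 0 0 -0.076 0; -0.001 -0.111 0.001 0 0 -0.076 0
0.005 -0.111 0.001 0 0 -0.076 0; 0.012 -0.110 0.001 0 0 -0.076 0; 0.018 -0.109 0.001 0 0 -0.076 0; 0.025 -0.108 0.001 0 0 -0.076 0; 0.031 -0.106 0.001 0 0 -0.076 0
0.038 -0.104 0.001 0 0 -0.076 0; 0.044 -0.102 0.001 0 0 -0.076 0; 0.050 -0.099 0.001 0 0 -0.076 0; 0.056 -0.096 0.001 0 0 -0.076 0; 0.061 -0.092 0.001 0 0 -0.076 0
psi -2.094127868264306 tilt [ 0.00394166 -0.00199054]
```

```bash
python3 -m jog '-0.028 -0.107 0 0 0 -0.076 0; -0.021 -0.109 0 0 0 -0.076 0; -0.015 -0.110 0 0 0 -0.076 0; -0.008 -0.111 0 0 0 -0.076 0; -0.001 -0.111 0 0 0 -0.076 0'
python3 -m jog '0.005 -0.111 0 0 0 -0.076 0; 0.012 -0.110 0 0 0 -0.076 0; 0.018 -0.109 0 0 0 -0.076 0; 0.025 -0.108 0 0 0 -0.076 0; 0.031 -0.106 0 0 0 -0.076 0'
python3 -m jog '0.038 -0.104 0 0 0 -0.076 0; 0.044 -0.102 0 0 0 -0.076 0; 0.050 -0.099 0 0 0 -0.076 0; 0.056 -0.096 0 0 0 -0.076 0; 0.061 -0.092 0 0 0 -0.076 0'
python3 -m jog '0 0 0 0 0 0 0; 0 0 0 0 0 0 0; 0 0 0 0 0 0 0; 0 0 0 0 0 0 0'
python3 - <<'E'
from h import *
p,M,o=pose(); print(p,np.arctan2(M[1,1],M[0,1]),M[:2,2])
i=r.camera_info("wrist"); w=np.mean([r.snapshot("wrist") for _ in range(4)],axis=0).astype(np.uint8)
np.save("w3.npy",w); import pickle; pickle.dump(i,open("i3.pkl","wb"))
cv2.imwrite("pics/w3.png",w[:,:,::-1]); print(proj("wrist",[520.3,197.7,135],i), [proj("wrist",[520.3+118*np.cos(t),197.7+118*np.sin(t),135],i) for t in(.25,.375,.5)])
E
```

```text
time: 7.82
tool_pos: [555.1, -79.4, 303.6]
ee_rot: [-0.0, 0.994, -0.111, -0.0]
wrist_force: [0.7, 0.9, -2.6]
width: 0.225
gripper_force: 58.9
time: 8.45
tool_pos: [592.2, 53.9, 303.5]
ee_rot: [-0.0, 0.999, 0.038, -0.0]
wrist_force: [0.3, -0.4, -0.9]
width: 0.225
gripper_force: 58.9
time: 9.07
tool_pos: [629.8, 187.2, 303.3]
ee_rot: [-0.0, 0.983, 0.186, -0.001]
wrist_force: [0.0, 0.3, -2.6]
width: 0.229
gripper_force: 59.0
time: 9.57
tool_pos: [629.7, 185.5, 304.4]
ee_rot: [0.0, 0.983, 0.184, 0.0]
wrist_force: [-0.1, 0.4, -2.3]
width: 0.225
gripper_force: 59.1
[629.70996522 185.50714023 304.39690738] -1.2000533461565315 [4.02016649e-04 1.36289461e-05]
(np.float64(267.26557906679017), np.float64(310.00298942778164)) [(np.float64(276.9091384600939), np.float64(196.78143525141218)), (np.float64(260.849496465612), np.float64(195.89633214929992)), (np.float64(244.94364038544205), np.float64(197.00641807365076))]
```

View pics/w3.png

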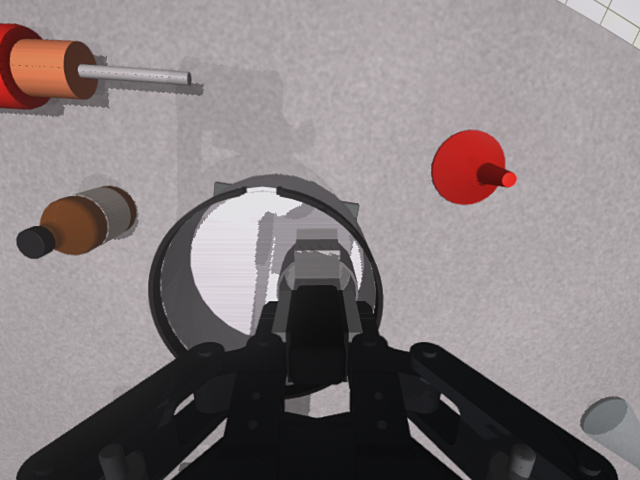

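Wrist view: the notch is plainly seen at the top of the rim, between (246,190) and (279,190). The predicted centre was (261,196), so the top-camera estimate is a few mm short outward. I'll refit the rim from this view.

```bash
python3 - <<'E'
from h import *
import pickle
from scipy.optimize import least_squares
np.set_printoptions(precision=1,suppress=True)
i=pickle.load(open("i3.pkl","rb"));w=np.load("w3.npy").max(2).astype(np.float32)
C=i["T"][:2,3]; q=np.array([524.,199.])
def val(P): u=proj("wrist",P,i); return float(cv2.getRectSubPix(w,(1,1),(float(u[0]),float(u[1])))[0,0]),u
for it in range(4):
    pts=[];phi=[];tr=[]
    ca=np.arctan2(*(C-q)[::-1])
    for t in np.deg2rad(np.arange(-60,180,3)):
        rel=abs((t-ca+np.pi)%(2*np.pi)-np.pi); 
        if np.deg2rad(43)<rel<np.deg2rad(60): continue
        outer=rel>np.deg2rad(50); R0=120.5 if outer else 115.5
        if not outer and not(0.55<t<.75 or .0<t<.22): continue
        rr=np.arange(R0+14,R0-14,-.5) if outer else np.arange(R0-14,R0+14,.5)
        v=[val([q[0]+a*np.cos(t),q[1]+a*np.sin(t),135]) for a in rr]
        if min(v[0][1][1],v[0][1][0])<0 or v[0][1][1]>300 : continue
        x=[a[0] for a in v]; lo=min(x); hi=x[0]
        if lo>30 or hi<80: continue
        k=next(j for j,a in enumerate(x) if a<(lo+hi)/2)
        pts.append([q[0]+rr[k]*np.cos(t),q[1]+rr[k]*np.sin(t),R0]);phi.append(np.rad2deg(t))
    pts=np.array(pts)
    f=lambda c:np.hypot(*(pts[:,:2]-c).T)-pts[:,2]
    q=least_squares(f,q,loss="soft_l1").x
print("centre",q,len(pts));print(np.stack([phi,f(q)],1))
for R0 in(116.5,118,119):
  t=np.arange(.15,.65,.005); x=np.array([val([q[0]+R0*np.cos(a),q[1]+R0*np.sin(a),135])[0] for a in t]); b=t[x>90]; print(R0,b.min(),b.max(),(b.min()+b.max())/2)
E
```

```text
centre [522.5 201.6] 1
[[-60.   0.]]
116.5 0.20000000000000004 0.5250000000000004 0.3625000000000002
118 0.23000000000000007 0.4850000000000003 0.3575000000000002
119 0.23000000000000007 0.4650000000000003 0.3475000000000002
```

```bash
python3 - <<'E'
from h import *
import pickle
from scipy.optimize import least_squares
np.set_printoptions(precision=2,suppress=True)
i=pickle.load(open("i3.pkl","rb"));w=np.load("w3.npy").max(2).astype(np.float32)
print(w[185:200:2,225].astype(int),w[240:300:30,140:175:3].astype(int))
C=i["T"][:2,3]; q=np.array([524.,199.])
def val(P): u=proj("wrist",P,i); return float(cv2.getRectSubPix(w,(1,1),(float(u[0]),float(u[1])))[0,0]),u
for it in range(5):
    pts=[];phi=[]
    ca=np.arctan2(*(C-q)[::-1])
    for t in np.deg2rad(np.arange(-90,180,3)):
        rel=abs((t-ca+np.pi)%(2*np.pi)-np.pi)
        if np.deg2rad(43)<rel<np.deg2rad(57): continue
        outer=rel>np.deg2rad(50); R0=120.5 if outer else 115.5
        if not outer and not(0.55<t<.75 or -.1<t<.18): continue
        rr=np.arange(R0+12,R0-6,-.5) if outer else np.arange(R0-8,R0+6,.5)
        v=[val([q[0]+a*np.cos(t),q[1]+a*np.sin(t),135]) for a in rr]
        if v[0][1][1]>325: continue
        x=np.array([a[0] for a in v]); lo=x.min(); hi=np.median(x[:4])
        if lo>50 or hi-lo<35: continue
        k=next(j for j,a in enumerate(x) if a<(lo+hi)/2)
        pts.append([q[0]+rr[k]*np.cos(t),q[1]+rr[k]*np.sin(t),R0]);phi.append(np.rad2deg(t))
    pts=np.array(pts)
    f=lambda c:np.hypot(*(pts[:,:2]-c).T)-pts[:,2]
    q=least_squares(f,q,loss="soft_l1").x
    print("centre",q,len(pts))
print(np.stack([phi,f(q)],1).T)
for R0 in(116.5,118,119):
  t=np.arange(.15,.65,.005); x=np.array([val([q[0]+R0*np.cos(a),q[1]+R0*np.sin(a),135])[0] for a in t]); b=t[x>100]; print(R0,b.min(),b.max(),(b.min()+b.max())/2)
E
```

```text
[99 99 93 91 46 58 55 87] [[178 179 176 176 181 182 177 156  48  51  38  76]
 [176 178 176 170  49  42  37 111  72  73  72  75]]
centre [522.92 201.08] 35
centre [523.01 201.12] 37
centre [522.88 201.09] 37
centre [523.1  201.05] 37
centre [522.89 201.21] 37
[[-78.   -75.   -72.   -69.   -66.   -63.   -60.   -57.   -54.    -3.
    0.     3.     6.     9.    33.    36.    39.    63.    66.    69.
   72.    75.    78.    81.    84.    87.    90.    93.    96.    99.
  102.   105.   108.   111.   114.   117.   120.  ]
 [ -0.8   -0.79  -0.79  -0.78  -0.77  -0.76  -0.76  -0.75  -0.75   0.22
    0.21   0.7    0.69   0.18   0.59   0.58   0.06  -0.55  -0.56  -0.57
   -0.09  -0.6   -0.61  -0.62  -0.13  -0.65  -0.16  -0.17  -0.18  -0.19
   -0.2   -0.21  -0.21  -0.22  -0.23  -0.24  -0.24]]
116.5 0.21000000000000005 0.5200000000000004 0.3650000000000002
118 0.23500000000000007 0.4850000000000003 0.3600000000000002
119 0.24000000000000007 0.4650000000000003 0.3525000000000002
```

```bash
python3 - <<'E'
from h import *
plan([625.5,239.7,212],-0.011,5,0)
E
```

```text
0.012 -0.041 0.074 0 0 0.003 0; 0.012 -0.041 0.074 0 0 0.003 0; 0.012 -0.041 0.074 0 0 0.003 0; 0.012 -0.041 0.074 0 0 0.003 0; 0.012 -0.041 0.074 0 0 0.003 0
psi -1.1992974094847475 tilt [0.00026102 0.0001097 ]
```

```bash
python3 -m jog '0.02 -0.069 0 0 0 0.014 0; 0.02 -0.068 0 0 0 0 0; 0.02 -0.068 0 0 0 0 0; 0 0 0 0 0 0 0; 0 0 0 0 0 0 0'
python3 -m jog '0 0 0.06 0 0 0 0; 0 0 0.08 0 0 0 0; 0 0 0.08 0 0 0 0; 0 0 0.08 0 0 0 0; 0 0 0.07 0 0 0 0'
python3 -m jog '0 0 0 0 0 0 0; 0 0 0 0 0 0 0; 0 0 0 0 0 0 0; 0 0 0 0 0 0 0'
python3 - <<'E'
from h import *
import pickle
p,M,o=pose(); print(p,np.arctan2(M[1,1],M[0,1]),M[:2,2],o["wrist_force"],o["torque"])
i=r.camera_info("wrist"); w=np.mean([r.snapshot("wrist") for _ in range(4)],axis=0).astype(np.uint8)
np.save("w4.npy",w); pickle.dump(i,open("i4.pkl","wb"))
a=np.pi/2+np.arctan2(M[1,1],M[0,1]);X=np.array([np.cos(a),np.sin(a),0]);Y=np.array([-np.sin(a),np.cos(a),0]);G=p+[0,0,17.3]+.5*X
for P in((18,12,-45),(18,-12,-45),(2,12,-45),(2,-12,-45)): print(P,np.round(proj("wrist",G+P[0]*X+P[1]*Y+[0,0,P[2]],i),1))
q=np.array([523,201.1])
for t in(.235,.485):
  for R0 in(115.5,120.5): print(t,R0,np.round(proj("wrist",[*(q+R0*np.array([np.cos(t),np.sin(t)])),135],i),1))
cv2.imwrite("pics/w4.png",cv2.resize(w[180:400,200:440],None,fx=2.5,fy=2.5)[:,:,::-1])
plan([625.5,239.7,212],0,1,0)
E
```

```text
time: 10.4
tool_pos: [625.5, 239.5, 304.0]
ee_rot: [0.0, 0.984, 0.18, -0.0]
wrist_force: [0.5, -0.8, -3.0]
width: 0.22
gripper_force: 59.2
time: 11.02
tool_pos: [625.1, 238.8, 209.4]
ee_rot: [0.0, 0.984, 0.179, -0.001]
wrist_force: [-0.5, -0.5, -2.7]
width: 0.228
gripper_force: 59.2
time: 11.52
tool_pos: [625.9, 239.7, 212.7]
ee_rot: [-0.0, 0.984, 0.18, 0.001]
wrist_force: [-0.1, 0.1, -2.2]
width: 0.226
gripper_force: 59.1
[625.86841764 239.73719525 212.74970759] -1.2097660058393096 [0.00194914 0.00066156] [-0.09136621  0.06301268 -2.156747  ] [ 0.03869567 -0.08419223 -0.00438962]
(18, 12, -45) [294.4 250.8]
(18, -12, -45) [340.1 250.8]
(2, 12, -45) [295.  278.7]
(2, -12, -45) [339.5 278.6]
0.235 115.5 [338.4 244.8]
0.235 120.5 [339.4 237.8]
0.485 115.5 [295.7 244.8]
0.485 120.5 [294.7 237.8]
-0.000 -0.000 -0.001 0 0 0.000 0
psi -1.209699541177281 tilt [0.00039269 0.00019991]
```

View pics/w4.png

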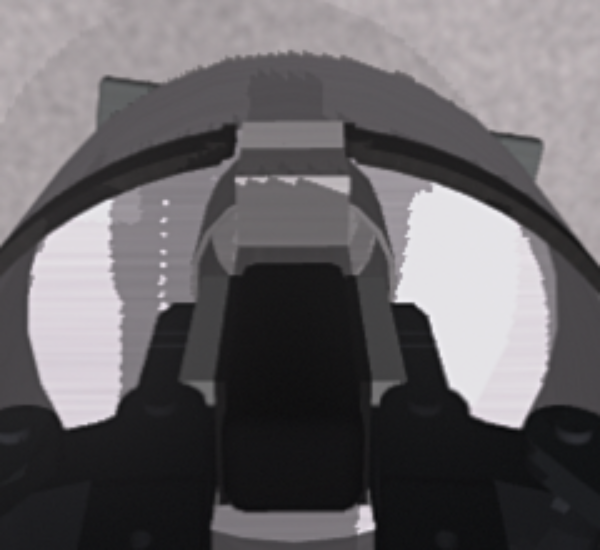

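The hook and notch both land on their predicted pixels: bridge at columns 294–340, notch at 295–339. The hook is centred on the notch, so I'll lower gently and watch the force.

```bash
python3 -m jog '0 0 0.03 0 0 0 0; 0 0 0.04 0 0 0 0; 0 0 0.04 0 0 0 0; 0 0 0.03 0 0 0 0; 0 0 0.01 0 0 0 0'
python3 -m jog '0 0 0.008 0 0 0 0; 0 0 0.008 0 0 0 0; 0 0 0.008 0 0 0 0; 0 0 0.008 0 0 0 0; 0 0 0 0 0 0 0'
python3 -c "
from h import *
p,M,o=pose(); print(p,o['wrist_force'],o['torque'],M[:2,2])"
```

```text
time: 12.35
tool_pos: [625.0, 239.4, 172.8]
ee_rot: [0.0, 0.984, 0.18, -0.001]
wrist_force: [-0.3, 0.1, -2.1]
width: 0.225
gripper_force: 59.1
time: 12.98
tool_pos: [625.4, 239.6, 165.8]
ee_rot: [-0.0, 0.984, 0.18, -0.0]
wrist_force: [-0.6, 0.2, -3.2]
width: 0.225
gripper_force: 59.1
[625.36929988 239.56851608 165.81066738] [-0.62461176  0.21932154 -3.15424701] [ 0.03084699 -0.0633898   0.04832277] [-3.98158845e-04  1.27524489e-05]
```

```bash
python3 -m jog '0 0 0.008 0 0 0 0; 0 0 0.008 0 0 0 0; 0 0 0 0 0 0 0'; python3 -m jog '0 0 0.008 0 0 0 0; 0 0 0.008 0 0 0 0; 0 0 0 0 0 0 0'
```

```text
time: 13.35
tool_pos: [625.3, 239.5, 161.7]
ee_rot: [0.0, 0.984, 0.18, -0.0]
wrist_force: [-0.1, 0.4, -2.1]
width: 0.228
gripper_force: 59.1
time: 13.72
tool_pos: [625.3, 239.6, 157.7]
ee_rot: [-0.0, 0.984, 0.18, -0.0]
wrist_force: [-1.6, -0.1, -2.3]
width: 0.225
gripper_force: 59.1
```

Already about 9 mm below the rim top without any load, so the hook is in the notch. Continuing to the bottom.

```bash
python3 -m jog '0 0 0.008 0 0 0 0; 0 0 0.008 0 0 0 0; 0 0 0 0 0 0 0'; python3 -m jog '0 0 0.006 0 0 0 0; 0 0 0.006 0 0 0 0; 0 0 0 0 0 0 0'; python3 -m jog '0 0 0.004 0 0 0 0; 0 0 0 0 0 0 0'; python3 -m jog '0 0 0.004 0 0 0 0; 0 0 0 0 0 0 0'
```

```text
time: 14.1
tool_pos: [625.3, 239.5, 153.7]
ee_rot: [-0.0, 0.984, 0.18, -0.0]
wrist_force: [-1.0, -0.2, -2.3]
width: 0.226
gripper_force: 59.1
time: 14.48
tool_pos: [625.3, 239.6, 150.8]
ee_rot: [-0.0, 0.984, 0.18, -0.0]
wrist_force: [0.2, 0.3, -3.6]
width: 0.227
gripper_force: 59.1
time: 14.72
tool_pos: [625.4, 239.6, 150.0]
ee_rot: [-0.0, 0.984, 0.18, -0.0]
wrist_force: [0.9, 0.3, -2.3]
width: 0.225
gripper_force: 59.1
time: 14.98
tool_pos: [625.4, 239.6, 148.9]
ee_rot: [-0.0, 0.984, 0.18, -0.0]
wrist_force: [-0.1, 0.4, -2.2]
width: 0.223
gripper_force: 59.1
```

```bash
for k in 1 ; do python3 -m jog '0 0 0.004 0 0 0 0; 0 0 0 0 0 0 0'; python3 -m jog '0 0 0.004 0 0 0 0; 0 0 0 0 0 0 0';  python3 -m jog '0 0 0.004 0 0 0 0; 0 0 0 0 0 0 0'; done
```

```text
time: 15.22
tool_pos: [625.6, 239.6, 148.3]
ee_rot: [-0.0, 0.984, 0.18, 0.0]
wrist_force: [0.3, 0.5, -1.1]
width: 0.227
gripper_force: 59.2
time: 15.48
tool_pos: [625.6, 239.6, 147.7]
ee_rot: [-0.0, 0.984, 0.18, 0.0]
wrist_force: [-2.0, 0.3, -0.0]
width: 0.224
gripper_force: 59.3
time: 15.72
tool_pos: [625.7, 239.6, 146.8]
ee_rot: [-0.0, 0.984, 0.18, 0.001]
wrist_force: [-0.7, 0.1, 2.2]
width: 0.223
gripper_force: 59.6
```

Contact came at the expected notch-bottom height (TCP about 148.7), with a net press of about 4.5 N and no side force. I'll look before letting go.

```bash
python3 - <<'E'
from h import *
w=r.snapshot("wrist"); cv2.imwrite("pics/w5.png",cv2.resize(w[180:400,200:440],None,fx=2.5,fy=2.5)[:,:,::-1])
p,M,o=pose(); print(p,o["wrist_force"])
E
```

```text
[625.65677788 239.627475   146.83569543] [-1.30786235 -0.01522421  2.31642166]
```

View pics/w5.png

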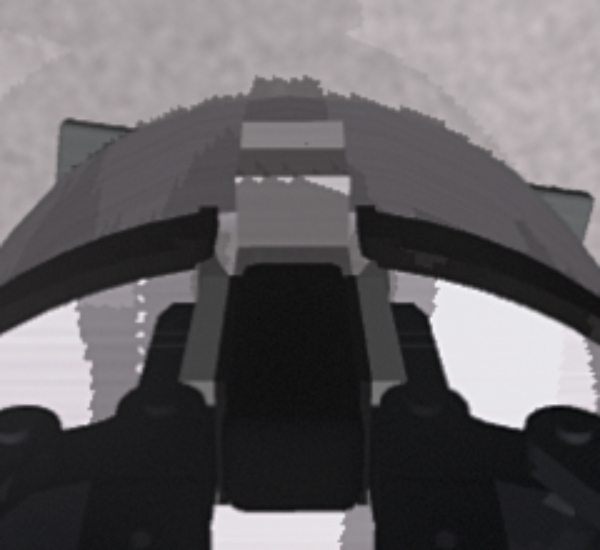

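The hook sits in the notch below the rim line, between the rim ends at crop x≈218 and 357 (hook 235–352), with its tail outside. Releasing.

```bash
python3 -m jog '0 0 -0.004 0 0 0 0; 0 0 0 0 0 0 0.27; 0 0 0 0 0 0 0.3; 0 0 0 0 0 0 0.4; 0 0 0 0 0 0 0.6'
python3 -m jog '0 0 0 0 0 0 1; 0 0 0 0 0 0 1; 0 0 0 0 0 0 1; 0 0 0 0 0 0 1'
python3 -m jog '0 0 -0.03 0 0 0 1; 0 0 -0.06 0 0 0 1; 0 0 -0.1 0 0 0 1; 0 0 -0.1 0 0 0 1; 0 0 -0.1 0 0 0 1'
python3 -m jog '0 0 -0.04 0 0 0 1; 0 0 0 0 0 0 1; 0 0 0 0 0 0 1; 0 0 0 0 0 0 1'
python3 - <<'E'
from h import *
w=r.snapshot("wrist"); s=r.snapshot("side")
m=np.zeros((480,800,3),np.uint8); c=cv2.resize(w[140:380,200:440],(400,400)); m[:400,:400]=c
m[:400,400:]=cv2.resize(s[170:280,200:310],(400,400),interpolation=cv2.INTER_CUBIC)
cv2.imwrite("pics/f.png",m[:,:,::-1])
E
```

```text
time: 16.4
tool_pos: [625.5, 239.6, 146.9]
ee_rot: [-0.0, 0.984, 0.18, -0.0]
wrist_force: [1.2, 0.1, -0.7]
width: 0.593
gripper_force: 0.0
time: 16.9
tool_pos: [625.5, 239.6, 147.1]
ee_rot: [-0.0, 0.984, 0.18, 0.0]
wrist_force: [-0.4, -0.4, -0.4]
width: 0.998
gripper_force: 0.0
time: 17.52
tool_pos: [625.7, 239.6, 247.1]
ee_rot: [-0.0, 0.984, 0.18, 0.001]
wrist_force: [0.3, -0.1, 0.7]
width: 1.0
gripper_force: 0.0
time: 18.02
tool_pos: [625.0, 239.4, 252.9]
ee_rot: [0.0, 0.984, 0.18, -0.001]
wrist_force: [0.2, -0.7, 0.0]
width: 0.999
gripper_force: 0.0
```

View pics/f.png

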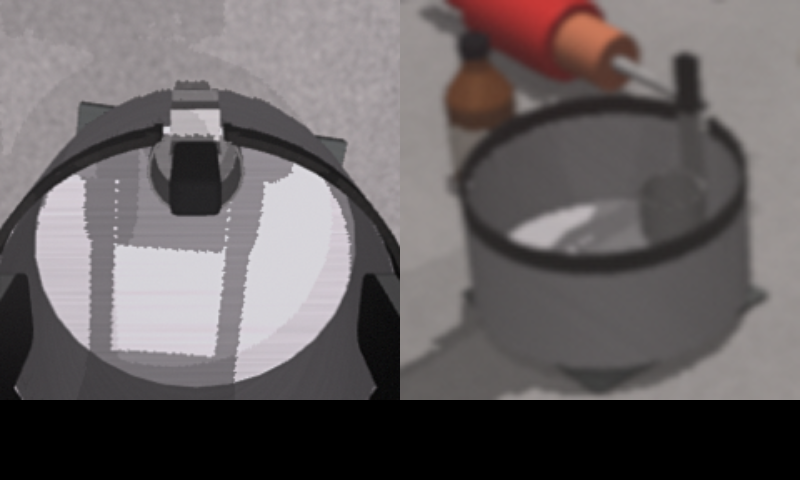

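Both views show the dipper hanging upright: bridge in the notch (wrist crop, about (195,125)), cup inside the tub, gripper well clear.

```bash
python3 -c "
from cell import r
print(r.sign_off())"
```

```text
the job is handed in; nothing more can be done
None
```

The dipper hangs by its hook in the tub's notch with the cup inside; measured net press before letting go was about 4.5 N, nothing else on the table was touched, and I handed the job in at about 18 s (no verdict was returned).

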